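# Prise open the parts box and scan the label inside

### The job

Prise up the closed lid of the blue parts box with the thin blade of the opener, not with the gripper, until the lid stands upright or leans further back, and lay the opener flat back on the desk. Then pick up the scanner, point its window at the middle of the striped barcode label inside the box (not the square one) from about 15 cm away, looking over the box's front edge and down at the label, hold it steady there for a good second, and stand it upright back on the middle of its charging pad. Leave the bottle, the white tub and the tray of brass sleeves where they are.

Things in the scene. Friction and masses are not known exactly. Their poses are not given: they have to be found in the camera images.
- box: Blue parts box, fixed, 130 (x) by 180 (y) by 68 mm high. Origin: centre of its underside; z up; front = -x side. A ledge juts from the front wall over the full width (x -65 to -79 mm, z 52 to 58). The closed lid's lip juts out above it, leaving a slot 10 mm high (z 58 to 68) and 14 mm deep, open to the front. A carton inside fills it up to z 48 mm; the labels lie on it.
- lid (a joint): The blue lid, a flat panel 146 by 184 by 6 mm, underside 68 mm above the desk when closed. Angle, rad: 0 closed, 1.57 upright, 1.9 fully open (stop). The hinge line runs along box y at box x +65 mm, z 71 mm. A stiff hinge: the lid stays where it is left; about 1 N at the lip moves it.
- lid_lip (a point): Middle of the lower edge of the lid's free front lip (81 mm in front of the box's centre when closed).
- label_bars: The barcode label to scan: white paper 36 (x) by 60 (y) mm with black stripes, flat on the carton in the box, in its left or right half (hidden until the lid is open). Origin at its middle; z is its normal, up.
- label_square: The other label: white paper 40 by 40 mm with a pattern of small black squares, in the other half of the box. Not to be scanned. Origin at its middle.
- scanner: Grey scanner standing on its foot, 0.2 kg, 169 mm tall. Origin: centre of the foot's underside; z up, x towards the side the window looks. Foot 80 (x) by 64 by 12 mm; handle 32 by 28 mm; on top the head, a block 76 long, 46 wide (y), 40 thick, pitched so that its front looks 45 degrees down. Grip the head across its 46 mm width (along y) at its centre, 128 mm above the origin.
- scanner_head (a point): Centre of the scanner's head, where to grip it (128 mm above the scanner's origin).
- scan_window (a point): Middle of the scanner's window on the head's front face, at (28, 0, 100) mm from the scanner's origin. Its x axis is the line of sight: out of the window, forward and 45 degrees down when the scanner is upright; its y axis is the scanner's y. Reads from 80 to 220 mm, up to 55 degrees off the label's normal.
- pad: Grey charging pad, fixed flat plate 120 by 120 by 6 mm, where the scanner stands. Origin: centre of its underside.
- blade: Opener lying flat on the desk, 0.09 kg: black handle 110 by 20 by 16 mm high (own x -80 to +30 mm), then a steel blade 22 mm wide, 2.5 mm thick, to x = +105 mm, its mid-plane 8 mm above the handle's underside. Origin: on the handle's underside, where to grip it (across y); x towards the tip.
- blade_tip (a point): Middle of the blade's end edge, at (105, 0, 8) mm from the opener's origin.
- bottle: Purple drink bottle, standing beside the box, 62 mm across, 200 mm tall. Origin: centre of its underside. Leave alone.
- tub: White open tub, standing on the box's other side, 66 mm across the rim, 75 mm tall. Origin: centre of its underside. Leave alone.
- sleeve_tray: White tray 66 (x) by 126 (y) mm with two rows of four brass sleeves, 24 mm tall in all, on the desk in front of the box. Origin: centre of its underside. Leave alone.
Not all that is in view belongs to the job. Of the things that look like the pad, take the one that is farthest to the robot's right at the start. Leave any orange look-alike of the scanner alone.

How it is judged (in metres and radians):
On the way, in this order (a step that is already met when the one before it is completed fails the run):
1. the opener's blade prises the lid up (lid past 0.3 rad while the opener bears on it) (value of joint lid above 0.3 rad and contact force between blade and lid above 0.1 N).
2. the lid stands upright or nearly so (past 1.35 rad) and the opener lies flat on the desk, released (value of joint lid above 1.35 rad and height (world z) of blade below 0.01 m and angle between blade's own z axis and vertical below 0.15 rad and contact force between the fingers and blade below 0.1 N), for 0.2 s.
3. the scanner's line of sight meets the barcode label within 12 mm of its middle, from 80 to 220 mm and no more than 55 degrees off its normal, steady for 1 s, with the lid open (x of label_bars in the frame of scan_window between 0.08 and 0.22 m and y of label_bars in the frame of scan_window between -0.012 and 0.012 m and z of label_bars in the frame of scan_window between -0.012 and 0.012 m and angle between the x axis of scan_window and the z axis of label_bars, either way round below 0.96 rad and linear speed of scanner below 0.02 m/s and angular speed of scanner below 0.2 rad/s and value of joint lid above 1.35 rad), for 1 s.
At the end, for the whole second after the job is handed in: The lid stands open past 1.35 rad and is still; the opener lies flat on the desk (within 0.15 rad, origin less than 10 mm up); the scanner stands upright (within 0.1 rad) on its pad, its origin within 35 mm of the pad's centre; all at rest (value of joint lid above 1.35 rad and height (world z) of blade below 0.01 m and angle between blade's own z axis and vertical below 0.15 rad and angle between scanner's own z axis and vertical below 0.1 rad and horizontal distance between scanner and pad below 0.035 m and height (world z) of scanner between 0.003 and 0.012 m and linear speed of each of scanner, blade below 0.02 m/s and velocity of joint lid below 0.1 rad/s); the robot touches nothing.
It fails at once if the gripper or arm pushes the lid itself (more than 1.5 N) (contact force between any of the fingers, the arm and lid above 1.5 N).
It fails at once if the drink bottle is moved more than 25 mm or tipped (distance of bottle from where it was at the start of the episode above 0.025 m or angle between bottle's own z axis and vertical above 0.3 rad).
It fails at once if the tub is moved more than 25 mm or tipped (distance of tub from where it was at the start of the episode above 0.025 m or angle between tub's own z axis and vertical above 0.3 rad).
It fails at once if the tray of sleeves is moved more than 25 mm or tipped (distance of sleeve_tray from where it was at the start of the episode above 0.025 m or angle between sleeve_tray's own z axis and vertical above 0.3 rad).
It also fails if it takes over 72 s, if anything falls off the work surface, if the arm or the gripper's body presses on something with over 40 N, if the wrist force passes 120 N, or if a joint passes its speed limit or range.

### The arm

A 6-joint arm with a two-finger parallel gripper is mounted at the origin on the work surface. World frame = base frame: x ahead of the robot, y to its left, z up, the work surface at z = 0. Lengths are in mm, angles in rad, forces in N, time in s.
With the tool pointing down it reaches from about 350 to 875 mm from the base axis. Payload 4.2 kg.
Tool frame: the origin (TCP) lies midway between the tips of the shut fingers; the grasp point (between the pads) lies 19 mm behind it; z points along the fingers, y is the line along which they close (so a half turn about z gives the same grasp; the last joint's range is limited). The gripper opens to 87 mm and grips with 3 to 60 N. Pads are 19 mm wide; open, the fingers measure 117 mm over their backs; the gripper's body (75 mm by 190 mm) begins 51 mm behind the grasp point.
Start: joints at [1.484, 0.385, 0.008, 0, -1.194, -0.259], TCP at [211.811, 587.993, 222.55] pointing down, gripper open.
Joint ranges: [-3.14, 3.14], [-1.21, 2.06], [-1.07, 1.41], [-3.16, 2.05], [-2.99, -0.16], [-3.1, 3.1]. Speed limits (rad/s): [2.79, 2.79, 3.14, 3.14, 3.14, 3.14].

### API

Orientations are given as [roll, pitch, yaw] about the fixed x, y, z axes, in that order (R = Rz(yaw) Ry(pitch) Rx(roll)).
In Python, from station import readout, cams, ctrl gives the robot as it stands.
- The arm moves only by the shell command python3 -m creep 'ROWS' [FORCE]. ROWS is a JSON object of lists of equal length, an entry for each row: "slide": the shift along the tool's x, y, z in m, a list of three; "delta_rot": the turn, a rotation vector about the tool's x, y, z in rad, a list of three; "claw": the opening, from 0 (shut) to 1 (fully open). A call has 1 to 12 rows; each row is the pose to reach, as a shift and turn from the pose commanded when the call began, along the tool's axes at that moment; what a row does not reach only later rows make up. A row lasts 1/10 s, in which the tool goes at most 50 mm and 8.59 degrees, less where a joint would pass 70% of its speed; a pose out of reach is approached as far as the arm can. A call with a gripper value outside its range is refused whole. The fingers move at their own pace and stop on an object; FORCE is the grip in N (left out, the last holds). Time passes only in rows, so rows that repeat a pose let the fingers close. It gives the time, the measured TCP pose, the force, the opening and the grip force at its end, in the units of the state.
- readout.read_state(): the state, without advancing time (a new reading comes with each control period).
- cams.get_image(name): name is "scene" or "top"; returns the picture (384x512x3 uint8, red, green, blue); there is no depth.
- cams.camera_model(name): a dict with "K" (3x3 intrinsics, pixels), "k1" (the pictures are not rectified: a ray, as slopes to the right and down, at radius r is drawn at 1 + k1 r^2 times it, then the intrinsics apply), "extrinsics" (4x4, takes a point from camera to world coordinates). Camera axes: x right, y down, z forward; pixel columns grow to the right and rows downward; lengths in mm; the calibration is good to about 2 mm. A picture is of the moment at which its call begins. camera_model takes no time and is no camera call.
- ctrl.close_job(): hands the job in; it is judged then, once.
The state is a dict: "clock": time; "joint_positions": joint angles; "qd": joint speeds; "tau": joint torques, N m; "eef_pos": TCP position; "tcp_rot": TCP orientation; "contact_force": force on the tool from outside, world axes, zero at the start; "moment": the same for the moment, N m; "opening": opening from 0.0 (shut) to 1.0 (fully open); "grasp_force": force on a finger pad.
Only numpy, scipy, OpenCV 4.12 (cv2) and the standard library are available. Lean on these libraries where they do the work, as an engineer would, in place of code of your own. Each camera call takes 0.05 s, during which the arm holds its last target. There are 200 camera calls.

## Working session

There is one attempt and no reset: what is moved stays moved. The work goes in short steps, Python scripts to look and compute and a shell command to move; the robot and the scene stay as the last step left them, time stands still between calls to the robot, and variables do not carry over. Pictures are saved under pics/ and viewed, at most 10 in all, crops included, and the job is handed in when it is done.

```bash
mkdir -p pics; ls
python3 - <<'E'
from station import readout,cams
import cv2,numpy as np
s=readout.read_state(); print(s['clock'],s['eef_pos'],s['tcp_rot'],s['opening'])
for n in('scene','top'):
    im=cams.get_image(n); np.save(f'{n}.npy',im); cv2.imwrite(f'pics/{n}0.png',cv2.resize(im[:,:,::-1],(800,600),interpolation=cv2.INTER_CUBIC))
    print(n,cams.camera_model(n))
E
```

```text
pics
0.0 [211.59679622 587.44746734 221.45499747] [ 3.13942392e+00 -5.78430235e-05 -3.45977516e-01] 1.0007184810808862
scene {'K': array([[419.97282837,   0.        , 258.55546828],
       [  0.        , 419.97282837, 193.17678919],
       [  0.        ,   0.        ,   1.        ]]), 'k1': 0.036387583839249615, 'extrinsics': array([[-1.66780255e-01,  6.95495090e-01, -6.98906951e-01,
         1.38370848e+03],
       [ 9.85843305e-01,  1.05228420e-01, -1.30537189e-01,
         1.60438566e+02],
       [-1.72431001e-02, -7.10783764e-01, -7.03199201e-01,
         1.01671823e+03],
       [ 0.00000000e+00,  0.00000000e+00,  0.00000000e+00,
         1.00000000e+00]])}
top {'K': array([[473.54137047,   0.        , 248.50322721],
       [  0.        , 473.54137047, 190.63486213],
       [  0.        ,   0.        ,   1.        ]]), 'k1': -0.12183946218959138, 'extrinsics': array([[-1.04018026e-02, -9.87505830e-01,  1.57238794e-01,
         3.06936679e+02],
       [-9.99942804e-01,  9.88109156e-03, -4.09296022e-03,
        -9.61674909e+00],
       [ 2.48813116e-03, -1.57272375e-01, -9.87552130e-01,
         1.36141294e+03],
       [ 0.00000000e+00,  0.00000000e+00,  0.00000000e+00,
         1.00000000e+00]])}
```

View pics/scene0.png

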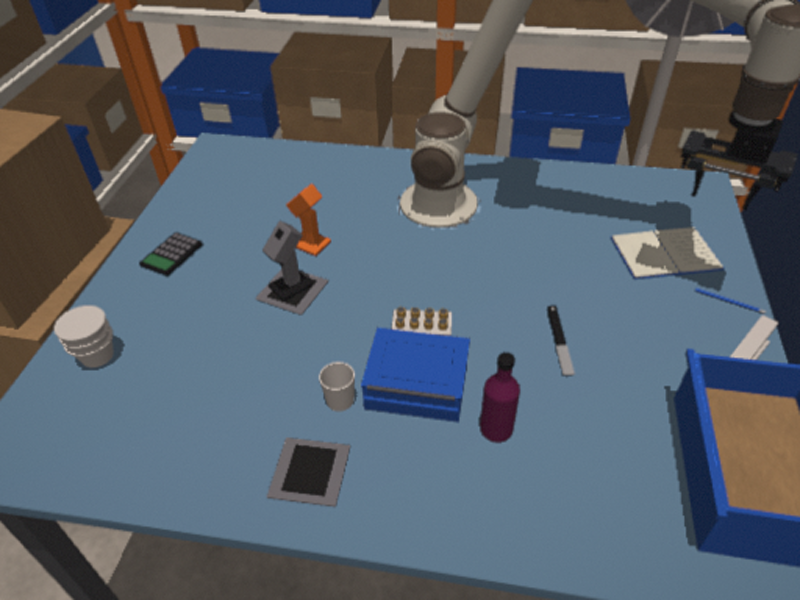

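View pics/top0.png

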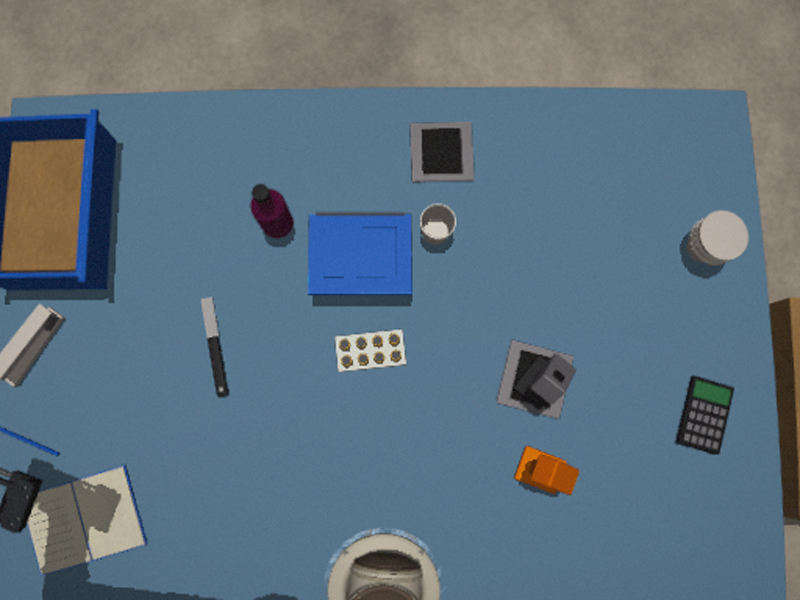

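The top view shows the lid at about (360,255), the opener at (215,350) with its tip up (+x), the tray at (370,350) and the scanner on the rightmost pad at (537,378), with a spare pad at (442,151). The orange look-alike is at (547,470). I'll zoom in on a mosaic for exact pixels.

```bash
cat > h.py <<'E'
import numpy as np,cv2
from station import readout,cams
from scipy.spatial.transform import Rotation as R
def proj(n,P):
    m=cams.camera_model(n);E=m['extrinsics'];p=(np.atleast_2d(P)-E[:3,3])@E[:3,:3]
    s=p[:,:2]/p[:,2:];r2=(s**2).sum(1,keepdims=True);s=s*(1+m['k1']*r2)
    return s@np.diag([m['K'][0,0],m['K'][1,1]])+m['K'][:2,2]
def ray(n,uv):
    m=cams.camera_model(n);K=m['K'];d=(np.atleast_2d(uv)-K[:2,2])/[K[0,0],K[1,1]];s=d.copy()
    for _ in range(20): s=d/(1+m['k1']*(s**2).sum(1,keepdims=True))
    E=m['extrinsics'];return E[:3,3],np.c_[s,np.ones(len(s))]@E[:3,:3].T
def unp(n,uv,z):
    o,d=ray(n,uv);return o+d*((z-o[2])/d[:,2:])
def rep():
    s=readout.read_state();return s
def tf(xy,yaw,P,z=0):
    c,s_=np.cos(yaw),np.sin(yaw);P=np.atleast_2d(P).astype(float)
    return P@np.array([[c,s_,0],[-s_,c,0],[0,0,1]])+[xy[0],xy[1],z]
E
python3 - <<'E'
import numpy as np,cv2
t=np.load('top.npy')[:,:,::-1];s=np.load('scene.npy')[:,:,::-1]
z=lambda a,w,h:cv2.resize(a,(w,h),interpolation=cv2.INTER_CUBIC)
a=z(t[210:260,310:375],390,300) #x6 scanner top
b=z(s[135:205,160:215],236,300) # x4.286
c=z(t[185:260,125:155],120,300) # x4
d=z(t[130:205,190:270],320,300) #x4 box
e=z(t[202:242,205:270],325,200) #x5 tray
M=np.zeros((600,800,3),np.uint8)
M[:300,:390]=a;M[:300,395:631]=b;M[:300,640:760]=c;M[300:,:320]=d;M[300:500,330:655]=e
cv2.imwrite('pics/m1.png',M)
E
```

```text
(no output)
```

View pics/m1.png

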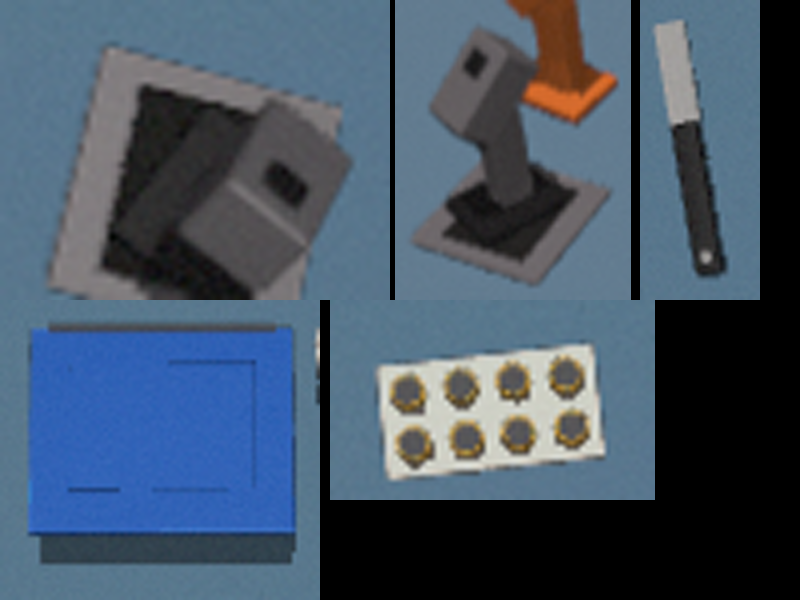

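Run:
```python
from h import *
from scipy.optimize import least_squares as LS
def px(P,s,off,org): return (np.array(P,float)+.5-off)/s-.5+org
tip=px([[669,22]],4,[640,0],[125,185]);hnd=px([[710,272]],4,[640,0],[125,185]);bd=px([[685,124]],4,[640,0],[125,185])
print('tip',unp('top',tip,9.25),'border',unp('top',bd,12),'end',unp('top',hnd,14))
lid=px([[32,330],[293,328],[293,532],[30,530]],4,[0,300],[190,130]);L=unp('top',lid,74);print('lid',L)
tr=px([[378,367],[592,345],[606,457],[390,480]],5,[330,300],[205,202]);T=unp('top',tr,8);print('tray',T,T.mean(0))
pd=np.r_[px([[107,47],[342,105]],6,[0,0],[310,210]),np.array([[558,418],[497,402]])*.64];P=unp('top',pd,6);print('pad',P,P.mean(0))
l=np.array([1,0,-1])/2**.5*38;w=np.array([0,23,0]);t=np.array([1,0,1])/2**.5*20;c=np.array([0,0,128])
q=np.array([c-l+t+w,c-l+t-w,c+l+t+w,c+l+t-w,c-l-t+w,c-l-t-w])
tp=px([[235,185],[305,240],[270,100],[350,160],[180,235],[260,290]],6,[0,0],[310,210])
sp=px([[530,65],[475,30],[465,140],[430,105]],4.286,[395,0],[160,135])
f=lambda v:np.r_[(proj('top',tf(v[:2],v[2],q,6))-tp).ravel(),(proj('scene',tf(v[:2],v[2],q[[0,1,2,3]],6))-sp).ravel()]
for y0 in(-.66,2.48):
    r=LS(f,[P.mean(0)[0],P.mean(0)[1],y0],x_scale=[10,10,.1],loss='soft_l1');print('scanner',r.x,r.cost,np.round(r.fun,1))
print('bottle base approx',unp('scene',[[498*.64,432*.64]],0),unp('top',[[282*.64,236*.64]],0),'tub',unp('top',[[438*.64,240*.64]],0))
```

```text
tip [[527.13048889 324.36429001   9.25      ]] border [[452.14415531 309.98662986  12.        ]] end [[345.97672581 289.20069632  14.        ]]
lid [[665.66303333 126.48347995  74.        ]
 [665.13176672 -56.9186089   74.        ]
 [519.92330925 -54.65070661  74.        ]
 [523.14490434 126.71452857  74.        ]]
tray [[452.53980922  84.0527967    8.        ]
 [464.05053302 -39.05391339   8.        ]
 [399.5684897  -46.21969937   8.        ]
 [387.6400079   77.2188237    8.        ]] [425.94970996  18.99950191   8.        ]
pad [[ 442.24575865 -242.04102266    6.        ]
 [ 412.70668394 -355.26054668    6.        ]
 [ 297.44359468 -322.92532274    6.        ]
 [ 328.43613899 -211.5228481     6.        ]] [ 370.20804407 -282.93743504    6.        ]
scanner [ 365.04051527 -286.42263139   -0.66290665] 14.203780064842043 [-1.9 -1.   1.1  0.9 -0.2 -1.9  0.5 -1.4 -1.4  0.1 -0.4  1.8 -4.3 -3.6
  0.3 -1.8 -0.4 -1.  -0.2  0.5]
scanner [ 365.38976169 -289.45066718    2.68809892] 287.270025294771 [ 19.8  -0.4  -8.4 -17.3   0.7  33.5 -28.5  16.1  30.5 -18.    1.1 -34.7
 -20.5  -5.7   2.8   7.5   8.3 -18.7  26.6  -5.7]
bottle base approx [[ 6.80834794e+02  1.97936690e+02 -1.13686838e-13]] [[644.37014201 184.81639319   0.        ]] tub [[ 633.4720347  -110.33922467    0.        ]]
```

```bash
cat >> h.py <<'E'
def go(p,yaw,pitch=0,roll=np.pi):
    s=readout.read_state();A=R.from_euler('xyz',s['tcp_rot']);B=R.from_euler('xyz',[roll,pitch,yaw])
    print('slide',np.round(A.inv().apply(np.array(p)-s['eef_pos'])/1000,4),'rot',np.round((A.inv()*B).as_rotvec(),4),'clock',round(s['clock'],2))
def st():
    s=readout.read_state();print('j',np.round(s['joint_positions'],3),'tcp',np.round(s['eef_pos'],1),np.round(s['tcp_rot'],3),'F',np.round(s['contact_force'],1),'op',round(s['opening'],3),'g',round(s['grasp_force'],1))
E
python3 -c "
from h import *
go([424,304.4,70],.191)"
```

```text
slide [0.2958 0.194  0.152 ] rot [ 2.00e-03  4.00e-04 -5.37e-01] clock 0.1
```

```bash
python3 -m creep '{"slide":[[0.296,0.194,0.08],[0.296,0.194,0.08],[0.296,0.194,0.08],[0.296,0.194,0.152],[0.296,0.194,0.152],[0.296,0.194,0.152],[0.296,0.194,0.152],[0.296,0.194,0.152],[0.296,0.194,0.152],[0.296,0.194,0.152],[0.296,0.194,0.152],[0.296,0.194,0.152]],"delta_rot":[[0,0,-0.537],[0,0,-0.537],[0,0,-0.537],[0,0,-0.537],[0,0,-0.537],[0,0,-0.537],[0,0,-0.537],[0,0,-0.537],[0,0,-0.537],[0,0,-0.537],[0,0,-0.537],[0,0,-0.537]],"claw":[1,1,1,1,1,1,1,1,1,1,1,1]}' 30
python3 -c "
from h import *
st();go([424,304.4,4],.191)"
```

```text
clock: 1.3
eef_pos: [424.5, 306.5, 71.4]
tcp_rot: [-3.14, -0.002, 0.193]
contact_force: [-0.3, 0.0, -0.2]
opening: 1.004
grasp_force: 0.0
j [ 0.936  0.379 -0.437  0.    -0.752  0.828] tcp [424.5 306.5  71.4] [-3.14e+00 -2.00e-03  1.93e-01] F [-0.3  0.  -0.2] op 1.004 g 0.0
slide [-0.001   0.0021  0.0674] rot [-0.0013 -0.0015  0.0019] clock 1.3
```

```bash
python3 -m creep '{"slide":[[-0.001,0.002,0.04],[-0.001,0.002,0.06],[-0.001,0.002,0.068],[-0.001,0.002,0.068],[-0.001,0.002,0.068],[-0.001,0.002,0.068],[-0.001,0.002,0.068],[-0.001,0.002,0.068],[-0.001,0.002,0.068],[-0.001,0.002,0.068],[-0.001,0.002,0.068],[-0.001,0.002,0.068]],"delta_rot":[[0,0,0],[0,0,0],[0,0,0],[0,0,0],[0,0,0],[0,0,0],[0,0,0],[0,0,0],[0,0,0],[0,0,0],[0,0,0],[0,0,0]],"claw":[1,1,1,1,0,0,0,0,0,0,0,0]}' 50
python3 -c "
from h import *
st()"
```

```text
clock: 2.5
eef_pos: [424.0, 303.0, 2.5]
tcp_rot: [-3.142, -0.0, 0.191]
contact_force: [0.0, -0.6, 0.1]
opening: 0.356
grasp_force: 0.0
j [ 0.932  0.484 -0.501  0.    -0.585  0.83 ] tcp [424.  303.    2.5] [-3.142 -0.     0.191] F [ 0.  -0.6  0.1] op 0.356 g 0.0
```

Let the fingers finish, then lift.

```bash
python3 -m creep '{"slide":[[0,0,0],[0,0,0],[0,0,0],[0,0,0],[0,0,0],[0,0,0],[0,0,-0.03],[0,0,-0.06],[0,0,-0.08],[0,0,-0.08],[0,0,-0.08],[0,0,-0.08]],"delta_rot":[[0,0,0],[0,0,0],[0,0,0],[0,0,0],[0,0,0],[0,0,0],[0,0,0],[0,0,0],[0,0,0],[0,0,0],[0,0,0],[0,0,0]],"claw":[0,0,0,0,0,0,0,0,0,0,0,0]}' 50
python3 - <<'E'
from h import *
st()
z=lambda a,w,h:cv2.resize(a,(w,h),interpolation=cv2.INTER_CUBIC)
t=cams.get_image('top')[:,:,::-1];s=cams.get_image('scene')[:,:,::-1]
c=proj('top',[[470,310,80]])[0].astype(int);d=proj('scene',[[470,310,80]])[0].astype(int);print(c,d)
M=np.hstack([z(t[c[1]-50:c[1]+50,c[0]-33:c[0]+33],396,600),z(s[d[1]-50:d[1]+50,d[0]-33:d[0]+33],396,600)])
cv2.imwrite('pics/g1.png',M)
E
```

```text
clock: 3.7
eef_pos: [423.1, 302.1, 81.2]
tcp_rot: [3.14, 0.002, 0.191]
contact_force: [0.7, -0.6, -0.9]
opening: 0.223
grasp_force: 50.0
j [ 0.932  0.362 -0.432 -0.001 -0.779  0.83 ] tcp [423.1 302.1  81.2] [3.14e+00 2.00e-03 1.91e-01] F [ 0.7 -0.6 -0.9] op 0.223 g 50.0
[130 206] [362 208]
```

View pics/g1.png

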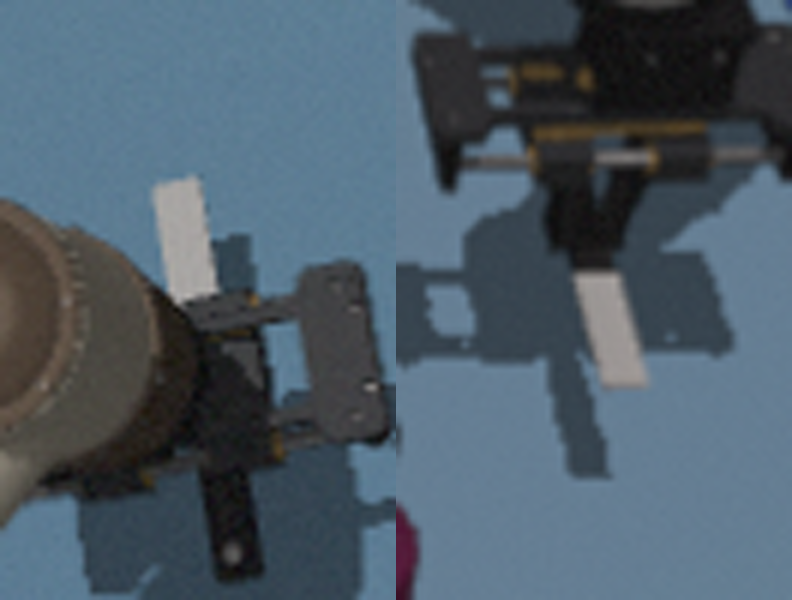

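The opener is held level; its tip is at about (177,182) in the left crop and (229,386) in the right one. I'll triangulate it.

Run:
```python
from h import *
a=(np.array([177,182])+.5)/6-.5+[130-33,206-50]; b=(np.array([625-396,386])+.5)/6-.5+[362-33,208-50]
o1,d1=ray('top',[a]);o2,d2=ray('scene',[b]);d1=d1[0];d2=d2[0]
x=np.linalg.lstsq(np.c_[d1,-d2],o2-o1,rcond=None)[0];p,q=o1+d1*x[0],o2+d2*x[1];print(p,q,np.linalg.norm(p-q))
tip=(p+q)/2;s=readout.read_state();t=R.from_euler('xyz',s['tcp_rot']).inv().apply(tip-s['eef_pos']);print('tip in tool',t,'expect ~[105,0,-5]')
go([520-25-105,35.4,110],0)
go([520-25-105,35.4,58],0)
```

```text
[526.86283516 322.43028772  84.07484352] [526.99342782 320.81342362  83.67702073] 1.6701996734580649
tip in tool [105.3902266    0.67882222  -2.9241292 ] expect ~[105,0,-5]
slide [-0.0834  0.2557 -0.0282] rot [0.002  0.0021 0.191 ] clock 3.8
slide [-0.0833  0.2556  0.0238] rot [0.002  0.0021 0.191 ] clock 3.8
```

```bash
python3 -m creep '{"slide":[[-0.083,0.256,-0.028],[-0.083,0.256,-0.028],[-0.083,0.256,-0.028],[-0.083,0.256,-0.028],[-0.083,0.256,-0.028],[-0.083,0.256,-0.028],[-0.083,0.256,-0.028],[-0.083,0.256,0.0],[-0.083,0.256,0.023],[-0.083,0.256,0.023],[-0.083,0.256,0.023],[-0.083,0.256,0.023]],"delta_rot":[[0.002,0.002,0.191],[0.002,0.002,0.191],[0.002,0.002,0.191],[0.002,0.002,0.191],[0.002,0.002,0.191],[0.002,0.002,0.191],[0.002,0.002,0.191],[0.002,0.002,0.191],[0.002,0.002,0.191],[0.002,0.002,0.191],[0.002,0.002,0.191],[0.002,0.002,0.191]],"claw":[0,0,0,0,0,0,0,0,0,0,0,0]}' 60
python3 - <<'E'
from h import *
st()
t=cams.get_image('scene')[:,:,::-1];c=proj('scene',[[500,35,63]])[0].astype(int);print(c)
z=lambda a,w,h:cv2.resize(a,(w,h),interpolation=cv2.INTER_CUBIC)
u=cams.get_image('top')[:,:,::-1];d=proj('top',[[500,35,63]])[0].astype(int);print(d)
cv2.imwrite('pics/g2.png',np.hstack([z(t[c[1]-50:c[1]+50,c[0]-33:c[0]+33],396,600),z(u[d[1]-50:d[1]+50,d[0]-33:d[0]+33],396,600)]))
go([531-105,35.4,58.5],0)
E
```

```text
clock: 5.0
eef_pos: [392.1, 36.7, 60.3]
tcp_rot: [-3.139, -0.003, 0.001]
contact_force: [-0.0, 0.1, -0.4]
opening: 0.221
grasp_force: 60.0
j [ 5.100e-01  2.100e-01 -7.530e-01 -1.000e-03 -6.040e-01  1.063e+00] tcp [392.1  36.7  60.3] [-3.139e+00 -3.000e-03  1.000e-03] F [-0.   0.1 -0.4] op 0.221 g 60.0
[271 209]
[230 195]
slide [0.0341 0.0012 0.0021] rot [-0.0032 -0.0038  0.0009] clock 5.1
```

View pics/g2.png

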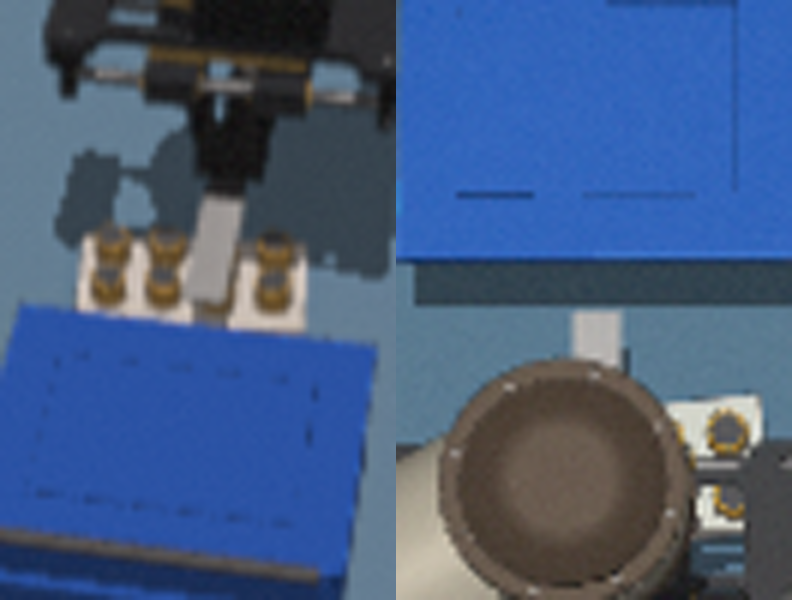

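Left crop: the tip is ahead of the lip; right crop: the tip is at (597,312) and the lip edge at row 258, about 25 mm apart, as planned. Now I'll insert it.

```bash
python3 -m creep '{"slide":[[0,0.001,0.002],[0,0.001,0.002],[0.01,0.001,0.002],[0.02,0.001,0.002],[0.027,0.001,0.002],[0.034,0.001,0.002],[0.034,0.001,0.002],[0.034,0.001,0.002]],"delta_rot":[[-0.003,-0.004,0],[-0.003,-0.004,0],[-0.003,-0.004,0],[-0.003,-0.004,0],[-0.003,-0.004,0],[-0.003,-0.004,0],[-0.003,-0.004,0],[-0.003,-0.004,0]],"claw":[0,0,0,0,0,0,0,0]}'
python3 - <<'E'
from h import *
st();s=readout.read_state();p=s['eef_pos'];print(p)
# blade tip = tcp+(105,0,5); waypoints in world relative to now
H=np.array([666,71]);
for th,r in zip([0.06,.15,.3,.45,.6,.8,1.0,1.2,1.4,1.55,1.65,1.72],[135,133,130,128,126,124,122,120,118,118,118,118]):
    x=666-r*np.cos(th)-3*np.sin(th);z=71+r*np.sin(th)-3*np.cos(th)
    print(th,np.round([x-105-p[0],0,p[2]-(z-1.25*np.cos(th)-5)],0))
E
```

```text
clock: 5.9
eef_pos: [424.9, 34.7, 57.4]
tcp_rot: [3.14, 0.003, -0.0]
contact_force: [-0.6, 0.1, -1.5]
opening: 0.223
grasp_force: 60.0
j [ 4.650e-01  2.670e-01 -6.770e-01 -1.000e-03 -6.300e-01  1.106e+00] tcp [424.9  34.7  57.4] [ 3.14e+00  3.00e-03 -0.00e+00] F [-0.6  0.1 -1.5] op 0.223 g 60.0
[424.91449814  34.68758353  57.36008659]
0.06 [  1.   0. -12.]
0.15 [  4.   0. -24.]
0.3 [ 11.   0. -43.]
0.45 [ 20.   0. -60.]
0.6 [ 30.   0. -76.]
0.8 [ 48.   0. -95.]
1.0 [  68.    0. -109.]
1.2 [  90.    0. -119.]
1.4 [ 113.    0. -124.]
1.55 [ 131.    0. -127.]
1.65 [ 142.    0. -127.]
1.72 [ 151.    0. -126.]
```

```bash
python3 -m creep '{"slide":[[0,0,-0.006],[0.001,0,-0.012],[0.002,0,-0.018],[0.004,0,-0.024],[0.006,0,-0.031],[0.009,0,-0.037],[0.011,0,-0.043],[0.015,0,-0.051],[0.02,0,-0.06],[0.02,0,-0.06],[0.02,0,-0.06]],"delta_rot":[[0,0,0],[0,0,0],[0,0,0],[0,0,0],[0,0,0],[0,0,0],[0,0,0],[0,0,0],[0,0,0],[0,0,0],[0,0,0]],"claw":[0,0,0,0,0,0,0,0,0,0,0]}'
python3 - <<'E'
from h import *
st()
t=cams.get_image('scene')[:,:,::-1];c=proj('scene',[[560,35,90]])[0].astype(int)
z=lambda a,w,h:cv2.resize(a,(w,h),interpolation=cv2.INTER_CUBIC)
cv2.imwrite('pics/g3.png',z(t[c[1]-60:c[1]+60,c[0]-80:c[0]+80],640,480))
E
```

```text
clock: 7.0
eef_pos: [446.2, 35.2, 118.1]
tcp_rot: [3.142, 0.0, 0.0]
contact_force: [0.3, -0.2, -0.2]
opening: 0.226
grasp_force: 60.0
j [ 0.444  0.199 -0.559 -0.    -0.813  1.127] tcp [446.2  35.2 118.1] [3.142 0.    0.   ] F [ 0.3 -0.2 -0.2] op 0.226 g 60.0
```

View pics/g3.png

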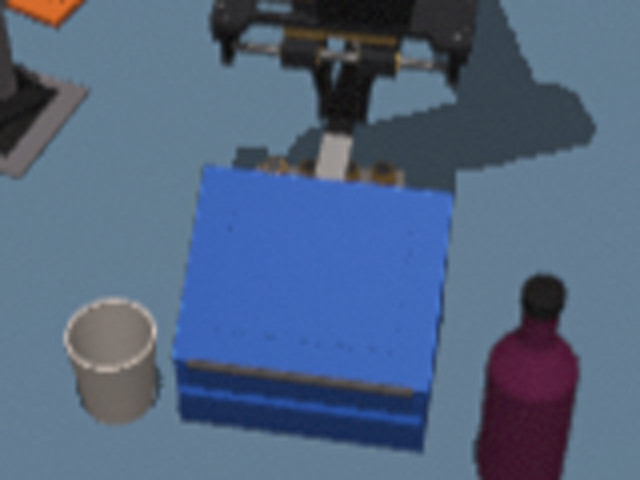

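The picture shows the lid clearly raised on the blade, with its lip at row ~180. Continue along the arc.

```bash
python3 -m creep '{"slide":[[0.01,0,-0.016],[0.018,0,-0.026],[0.028,0,-0.035],[0.038,0,-0.042],[0.048,0,-0.049],[0.059,0,-0.054],[0.07,0,-0.059],[0.082,0,-0.062],[0.093,0,-0.064],[0.102,0,-0.066],[0.111,0,-0.067],[0.111,0,-0.067]],"delta_rot":[[0,0,0],[0,0,0],[0,0,0],[0,0,0],[0,0,0],[0,0,0],[0,0,0],[0,0,0],[0,0,0],[0,0,0],[0,0,0],[0,0,0]],"claw":[0,0,0,0,0,0,0,0,0,0,0,0]}'
python3 -m creep '{"slide":[[0.007,0,0],[0.014,0,0],[0.02,0,0],[0.022,0,0],[0.022,0,0],[0.022,0,0]],"delta_rot":[[0,0,0],[0,0,0],[0,0,0],[0,0,0],[0,0,0],[0,0,0]],"claw":[0,0,0,0,0,0]}'
python3 - <<'E'
from h import *
st()
t=cams.get_image('scene')[:,:,::-1];c=proj('scene',[[600,35,130]])[0].astype(int)
z=lambda a,w,h:cv2.resize(a,(w,h),interpolation=cv2.INTER_CUBIC)
cv2.imwrite('pics/g4.png',z(t[c[1]-60:c[1]+60,c[0]-80:c[0]+80],640,480))
E
```

```text
clock: 8.25
eef_pos: [557.5, 35.1, 184.0]
tcp_rot: [3.141, 0.002, 0.0]
contact_force: [0.9, -0.1, -1.0]
opening: 0.219
grasp_force: 60.0
clock: 8.85
eef_pos: [578.6, 35.1, 184.4]
tcp_rot: [3.141, 0.002, 0.0]
contact_force: [0.1, 0.0, -1.6]
opening: 0.223
grasp_force: 60.0
j [ 0.34   0.339 -0.162  0.    -1.072  1.231] tcp [578.6  35.1 184.4] [3.141e+00 2.000e-03 0.000e+00] F [ 0.1  0.  -1.6] op 0.223 g 60.0
```

View pics/g4.png

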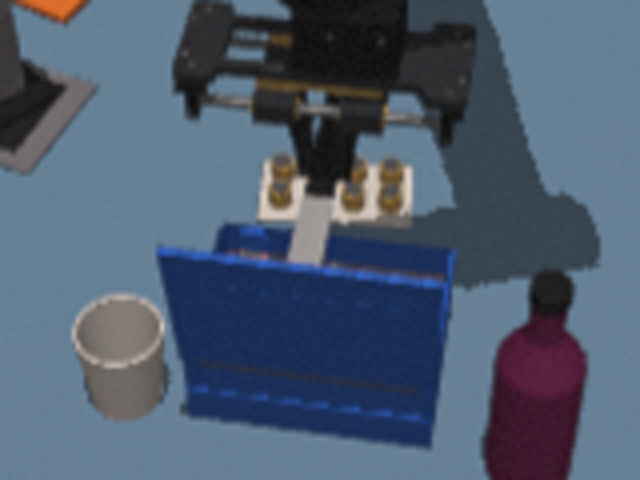

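```bash
python3 -m creep '{"slide":[[-0.02,0,0],[-0.05,0,0],[-0.1,0,0],[-0.15,0,0.02],[-0.155,-0.05,0.04],[-0.155,-0.1,0.06],[-0.155,-0.15,0.08],[-0.155,-0.2,0.1],[-0.155,-0.25,0.1],[-0.155,-0.269,0.1],[-0.155,-0.269,0.1],[-0.155,-0.269,0.1]],"delta_rot":[[0,0,0],[0,0,0],[0,0,0],[0,0,0],[0,0,-0.19],[0,0,-0.19],[0,0,-0.19],[0,0,-0.19],[0,0,-0.19],[0,0,-0.19],[0,0,-0.19],[0,0,-0.19]],"claw":[0,0,0,0,0,0,0,0,0,0,0,0]}'
python3 - <<'E'
from h import *
st()
t=cams.get_image('top')[:,:,::-1]
z=lambda a,w,h:cv2.resize(a,(w,h),interpolation=cv2.INTER_CUBIC)
cv2.imwrite('pics/g5.png',z(t[100:220,110:270],800,600))
go([424,304,3],.191)
E
```

```text
clock: 10.1
eef_pos: [422.7, 304.5, 84.3]
tcp_rot: [3.141, 0.003, 0.192]
contact_force: [-0.1, -0.8, -1.4]
opening: 0.222
grasp_force: 60.0
j [ 0.935  0.36  -0.426 -0.002 -0.787  0.829] tcp [422.7 304.5  84.3] [3.141e+00 3.000e-03 1.920e-01] F [-0.1 -0.8 -1.4] op 0.222 g 60.0
slide [ 0.0016 -0.0003  0.0813] rot [ 0.0007  0.0029 -0.0006] clock 10.15
```

View pics/g5.png

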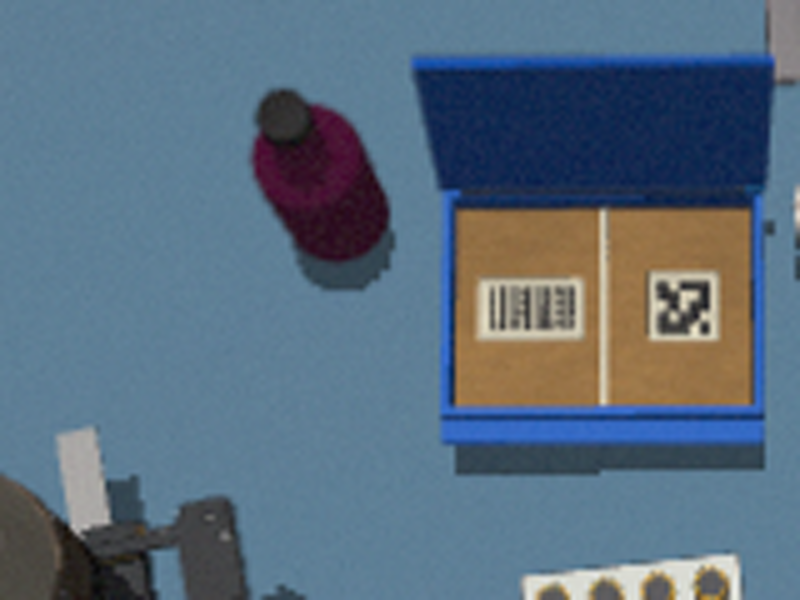

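The lid is open. The barcode label is in the left half, its middle at about (531,310) in the crop, and the square label is on the right. I'll put the opener down.

```bash
python3 -m creep '{"slide":[[0.001,0,0.04],[0.001,0,0.065],[0.001,0,0.075],[0.001,0,0.08],[0.001,0,0.081],[0.001,0,0.081],[0.001,0,0.081],[0.001,0,0.081],[0.001,0,0.081],[0.001,0,0.081],[0.001,0,0.081],[0.001,0,0.081]],"delta_rot":[[0,0,0],[0,0,0],[0,0,0],[0,0,0],[0,0,0],[0,0,0],[0,0,0],[0,0,0],[0,0,0],[0,0,0],[0,0,0],[0,0,0]],"claw":[0,0,0,0,0,0,0,0.6,0.6,0.6,0.6,0.6]}' 20
python3 - <<'E'
from h import *
st()
px=lambda P:(np.array(P,float)+.5)/5-.5+[110,100]
L=unp('top',px([[477,280],[585,278],[585,340],[477,342],[531,310]]),48);print(L)
B=unp('top',px([[444,192],[763,192]]),68);print('wall back corners',B, 'front ledge', unp('top',px([[442,442],[763,442]]),58))
E
```

```text
clock: 11.35
eef_pos: [423.9, 304.1, 3.4]
tcp_rot: [3.141, 0.002, 0.19]
contact_force: [-1.1, 0.7, -0.3]
opening: 0.567
grasp_force: 0.0
j [ 0.933  0.484 -0.497 -0.002 -0.592  0.83 ] tcp [423.9 304.1   3.4] [3.141e+00 2.000e-03 1.900e-01] F [-1.1  0.7 -0.3] op 0.567 g 0.0
[[618.26825356 107.7058138   48.        ]
 [618.75315625  46.18567586  48.        ]
 [582.72656454  46.27360906  48.        ]
 [582.22575624 107.51099407  48.        ]
 [600.44469073  76.90316411  48.        ]]
wall back corners [[664.75115153 124.90021996  68.        ]
 [662.8060166  -55.1705533   68.        ]] front ledge [[523.32925677 125.94197442  58.        ]
 [521.52857938 -53.31043046  58.        ]]
```

Run:
```python
from h import *
from scipy.optimize import least_squares as LS
def px(P,s,off,org): return (np.array(P,float)+.5-off)/s-.5+org
l=np.array([1,0,-1])/2**.5*38;w=np.array([0,23,0]);t=np.array([1,0,1])/2**.5*20;c=np.array([0,0,128])
q=np.array([c-l+t+w,c-l+t-w,c+l+t+w,c+l+t-w,c-l-t+w,c-l-t-w])
tp=px([[235,185],[305,240],[270,100],[350,160],[180,235],[260,290]],6,[0,0],[310,210])
sp=px([[475,30],[465,140],[430,105]],4.286,[395,0],[160,135])
f=lambda v:np.r_[(proj('top',tf(v[:2],v[2],q,6))-tp).ravel(),(proj('scene',tf(v[:2],v[2],q[[1,2,3]],6))-sp).ravel()]
r=LS(f,[370,-283,-.66],x_scale=[10,10,.1]);print('scanner',r.x,r.cost,np.round(r.fun,1))
go([424,304,120],.19);go([r.x[0],r.x[1],230],r.x[2])
```

```text
scanner [ 364.82454891 -287.09425727   -0.66799122] 11.115913498716116 [-1.6 -1.   1.3  1.   0.2 -1.8  0.8 -1.3 -1.2  0.1 -0.2  1.8  0.2 -1.9
 -0.6 -1.1 -0.3  0.4]
slide [-0.0002  0.0002 -0.1166] rot [0.0003 0.0022 0.0003] clock 11.35
slide [-0.1704  0.5694 -0.226 ] rot [0.0013 0.0019 0.8583] clock 11.35
```

```bash
python3 -m creep '{"slide":[[0,0,-0.05],[0,0,-0.1],[0,0,-0.15],[-0.02,0.05,-0.19],[-0.035,0.1,-0.226],[-0.05,0.15,-0.226],[-0.06,0.2,-0.226],[-0.075,0.25,-0.226],[-0.09,0.3,-0.226],[-0.105,0.35,-0.226],[-0.12,0.4,-0.226],[-0.135,0.45,-0.226]],"delta_rot":[[0,0,0],[0,0,0],[0,0,0],[0,0,0.1],[0,0,0.2],[0,0,0.3],[0,0,0.4],[0,0,0.5],[0,0,0.6],[0,0,0.7],[0,0,0.8],[0,0,0.858]],"claw":[0.6,0.6,0.6,1,1,1,1,1,1,1,1,1]}'
python3 - <<'E'
from h import *
st();go([365,-287,230],-.668);go([365,-287,115],-.668)
E
```

```text
clock: 12.55
eef_pos: [380.2, -124.8, 230.2]
tcp_rot: [3.14, 0.0, -0.67]
contact_force: [1.8, -0.4, -0.6]
opening: 0.998
grasp_force: 0.0
j [ 9.400e-02 -1.800e-02 -4.820e-01  1.000e-03 -1.108e+00  8.060e-01] tcp [ 380.2 -124.8  230.2] [ 3.14  0.   -0.67] F [ 1.8 -0.4 -0.6] op 0.998 g 0.0
slide [0.0889 0.1366 0.0003] rot [ 0.0011  0.0003 -0.0022] clock 12.55
slide [0.0889 0.1364 0.1153] rot [ 0.0011  0.0003 -0.0022] clock 12.55
```

```bash
python3 -m creep '{"slide":[[0.03,0.046,0],[0.06,0.092,0],[0.089,0.137,0],[0.089,0.137,0],[0.089,0.137,0],[0.089,0.137,0],[0.089,0.137,0],[0.089,0.137,0]],"delta_rot":[[0,0,0],[0,0,0],[0,0,0],[0,0,0],[0,0,0],[0,0,0],[0,0,0],[0,0,0]],"claw":[1,1,1,1,1,1,1,1]}'
python3 - <<'E'
from h import *
st();go([365,-287,115],-.668)
z=lambda a,w,h:cv2.resize(a,(w,h),interpolation=cv2.INTER_CUBIC)
t=cams.get_image('scene')[:,:,::-1];np.save('sc2.npy',t)
cv2.imwrite('pics/g6.png',z(t[110:210,145:245],600,600))
E
```

```text
clock: 13.35
eef_pos: [366.3, -284.7, 230.2]
tcp_rot: [3.14, 0.001, -0.666]
contact_force: [-0.0, 0.0, 0.0]
opening: 1.001
grasp_force: 0.0
j [-0.308  0.101 -0.356  0.002 -1.115  1.212] tcp [ 366.3 -284.7  230.2] [ 3.14e+00  1.00e-03 -6.66e-01] F [-0.  0.  0.] op 1.001 g 0.0
slide [0.0006 0.0024 0.1152] rot [0.0018 0.0009 0.0022] clock 13.35
```

View pics/g6.png

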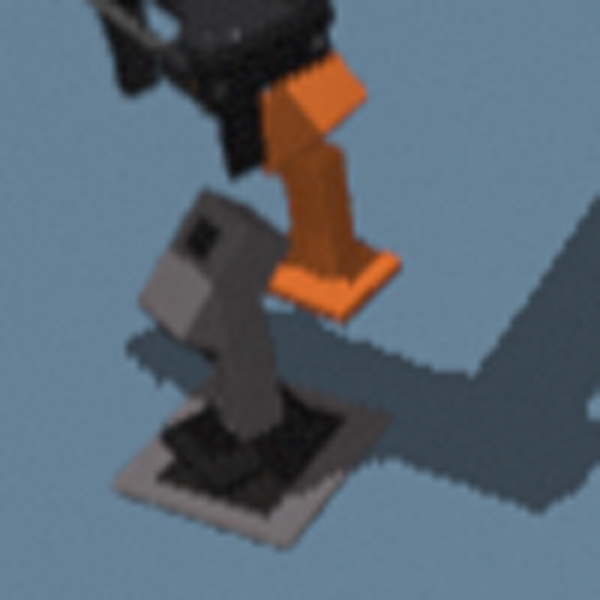

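The picture shows the grey head's patch face at about (205,235), with a lighter face below left of it at (175,295). I'll test which way the head faces by comparing projected corners.

Run:
```python
from h import *
l=np.array([1,0,-1])/2**.5*38;w=np.array([0,23,0]);t=np.array([1,0,1])/2**.5*20;c=np.array([0,0,128])
names=[];q=[]
for a in(-1,1):
  for b in(-1,1):
    for d in(-1,1): names.append(f'l{a:+d}t{b:+d}y{d:+d}');q.append(c+a*l+b*t+d*w)
names.append('win');q.append([28,0,100]);names.append('origin');q.append([0,0,0])
foot=[[x,y,z] for x in(-40,40) for y in(-32,32) for z in (12,)]
names+=['foot%+d%+d'%(f[0],f[1]) for f in foot];q+=foot
for yaw in(-.668,2.474):
  S=proj('scene',tf([365,-287],yaw,q,6));T=proj('top',tf([365,-287],yaw,q,6))
  S=(S+.5-[145,110])*6-.5;T=(T+.5-[310,210])*6-.5
  print(yaw)
  for n,s,u in zip(names,S,T):print(n,s.round(),u.round())
```

```text
-0.668
l-1t-1y-1 [253. 200.] [259. 301.]
l-1t-1y+1 [302. 238.] [173. 235.]
l-1t+1y-1 [203. 181.] [313. 246.]
l-1t+1y+1 [252. 219.] [225. 179.]
l+1t-1y-1 [188. 316.] [302. 206.]
l+1t-1y+1 [235. 356.] [220. 144.]
l+1t+1y-1 [137. 300.] [354. 152.]
l+1t+1y+1 [185. 340.] [271.  89.]
win [185. 330.] [288. 146.]
origin [252. 438.] [206. 207.]
foot-40-32 [273. 365.] [215. 314.]
foot-40+32 [337. 419.] [107. 232.]
foot+40-32 [160. 428.] [314. 179.]
foot+40+32 [223. 484.] [206.  98.]
2.474
l-1t-1y-1 [177. 304.] [284.  83.]
l-1t-1y+1 [129. 264.] [369. 148.]
l-1t+1y-1 [213. 240.] [260. 131.]
l-1t+1y+1 [164. 201.] [348. 197.]
l+1t-1y-1 [273. 335.] [187. 189.]
l+1t-1y+1 [225. 296.] [269. 252.]
l+1t+1y-1 [307. 274.] [162. 237.]
l+1t+1y+1 [259. 236.] [246. 301.]
win [268. 286.] [214. 247.]
origin [252. 438.] [206. 207.]
foot-40-32 [224. 484.] [206.  98.]
foot-40+32 [160. 428.] [314. 179.]
foot+40-32 [337. 419.] [107. 232.]
foot+40+32 [273. 365.] [215. 314.]
```

Yaw −0.668 matches all the visible corners. Now I'll descend and grasp.

```bash
python3 -m creep '{"slide":[[0.001,0.002,0.03],[0.001,0.002,0.06],[0.001,0.002,0.09],[0.001,0.002,0.105],[0.001,0.002,0.115],[0.001,0.002,0.115],[0.001,0.002,0.115],[0.001,0.002,0.115],[0.001,0.002,0.115],[0.001,0.002,0.115],[0.001,0.002,0.115],[0.001,0.002,0.115]],"delta_rot":[[0,0,0],[0,0,0],[0,0,0],[0,0,0],[0,0,0],[0,0,0],[0,0,0],[0,0,0],[0,0,0],[0,0,0],[0,0,0],[0,0,0]],"claw":[1,1,1,1,1,1,0,0,0,0,0,0]}' 40
python3 -c "
from h import *
st()"
```

```text
clock: 14.6
eef_pos: [365.5, -288.0, 115.2]
tcp_rot: [3.14, 0.001, -0.668]
contact_force: [0.5, 0.4, 0.3]
opening: 0.535
grasp_force: 0.5
j [-0.316  0.232 -0.523  0.002 -0.817  1.217] tcp [ 365.5 -288.   115.2] [ 3.14e+00  1.00e-03 -6.68e-01] F [0.5 0.4 0.3] op 0.535 g 0.5
```

```bash
python3 -m creep '{"slide":[[0,0,0],[0,0,0],[0,0,0],[0,0,-0.02],[0,0,-0.05],[0,0,-0.08],[0,0,-0.1],[0,0,-0.1],[0,0,-0.1]],"delta_rot":[[0,0,0],[0,0,0],[0,0,0],[0,0,0],[0,0,0],[0,0,0],[0,0,0],[0,0,0],[0,0,0]],"claw":[0,0,0,0,0,0,0,0,0]}' 40
python3 -c "
from h import *
st();go([463,77,215],0);go([463,77,166.6],0)"
```

```text
clock: 15.5
eef_pos: [364.8, -287.3, 213.8]
tcp_rot: [3.14, 0.003, -0.668]
contact_force: [0.1, 0.1, -3.3]
opening: 0.527
grasp_force: 39.5
j [-3.150e-01  1.180e-01 -3.800e-01  1.000e-03 -1.077e+00  1.218e+00] tcp [ 364.8 -287.3  213.8] [ 3.14e+00  3.00e-03 -6.68e-01] F [ 0.1  0.1 -3.3] op 0.527 g 39.5
slide [-0.1487 -0.3468 -0.0013] rot [ 6.000e-04  3.600e-03 -6.684e-01] clock 15.5
slide [-0.1485 -0.3469  0.0471] rot [ 6.000e-04  3.600e-03 -6.684e-01] clock 15.5
```

```bash
python3 -m creep '{"slide":[[-0.012,-0.028,0],[-0.027,-0.063,0],[-0.042,-0.098,0],[-0.057,-0.133,0],[-0.072,-0.168,0],[-0.087,-0.203,0],[-0.102,-0.238,0],[-0.117,-0.273,0],[-0.132,-0.308,0],[-0.141,-0.329,0],[-0.1465,-0.342,0],[-0.1485,-0.347,0]],"delta_rot":[[0,0,-0.05],[0,0,-0.11],[0,0,-0.17],[0,0,-0.23],[0,0,-0.3],[0,0,-0.37],[0,0,-0.44],[0,0,-0.5],[0,0,-0.56],[0,0,-0.62],[0,0,-0.65],[0,0,-0.668]],"claw":[0,0,0,0,0,0,0,0,0,0,0,0]}'
python3 -m creep '{"slide":[[0,0,0],[0,0,0.01],[0,0,0.025],[0,0,0.04],[0,0,0.046],[0,0,0.047],[0,0,0.047],[0,0,0.047]],"delta_rot":[[0,0,0],[0,0,0],[0,0,0],[0,0,0],[0,0,0],[0,0,0],[0,0,0],[0,0,0]],"claw":[0,0,0,0,0,0,0,0]}'
python3 - <<'E'
from h import *
st();go([463,77,166.6],0)
z=lambda a,w,h:cv2.resize(a,(w,h),interpolation=cv2.INTER_CUBIC)
t=cams.get_image('scene')[:,:,::-1];c=proj('scene',[[470,77,130]])[0].astype(int);print(c)
u=cams.get_image('top')[:,:,::-1];d=proj('top',[[520,77,130]])[0].astype(int);print(d)
cv2.imwrite('pics/g7.png',np.hstack([z(t[c[1]-50:c[1]+50,c[0]-33:c[0]+33],396,600),z(u[d[1]-50:d[1]+50,d[0]-33:d[0]+33],396,600)]))
l=np.array([1,0,-1])/2**.5*38;w=np.array([0,23,0]);tt=np.array([1,0,1])/2**.5*20;cc=np.array([0,0,128])
q=[cc-l+tt+w,cc-l+tt-w,cc+l+tt+w,cc+l+tt-w,cc+l-tt+w,cc+l-tt-w,[40,32,12],[40,-32,12],[40,32,0],[40,-32,0]]
p=readout.read_state()['eef_pos'];print(((proj('scene',tf(p[:2],0,q,p[2]-109.2))+.5-c+[33,50])*6-.5).round())
E
```

```text
clock: 16.7
eef_pos: [463.2, 77.2, 212.8]
tcp_rot: [3.139, 0.005, 0.002]
contact_force: [0.1, -0.7, -2.1]
opening: 0.531
grasp_force: 39.7
clock: 17.5
eef_pos: [464.2, 76.5, 168.1]
tcp_rot: [3.141, 0.001, -0.0]
contact_force: [0.2, 0.3, -2.5]
opening: 0.529
grasp_force: 39.7
j [ 0.51   0.174 -0.439 -0.    -0.959  1.061] tcp [464.2  76.5 168.1] [ 3.141e+00  1.000e-03 -0.000e+00] F [ 0.2  0.3 -2.5] op 0.529 g 39.7
slide [-0.0012 -0.0005  0.0015] rot [ 0.0003  0.0008 -0.0001] clock 17.5
[286 188]
[213 184]
[[263. 138.]
 [168. 129.]
 [246. 295.]
 [151. 285.]
 [250. 297.]
 [158. 288.]
 [255. 441.]
 [131. 428.]
 [254. 457.]
 [131. 444.]]
```

View pics/g7.png

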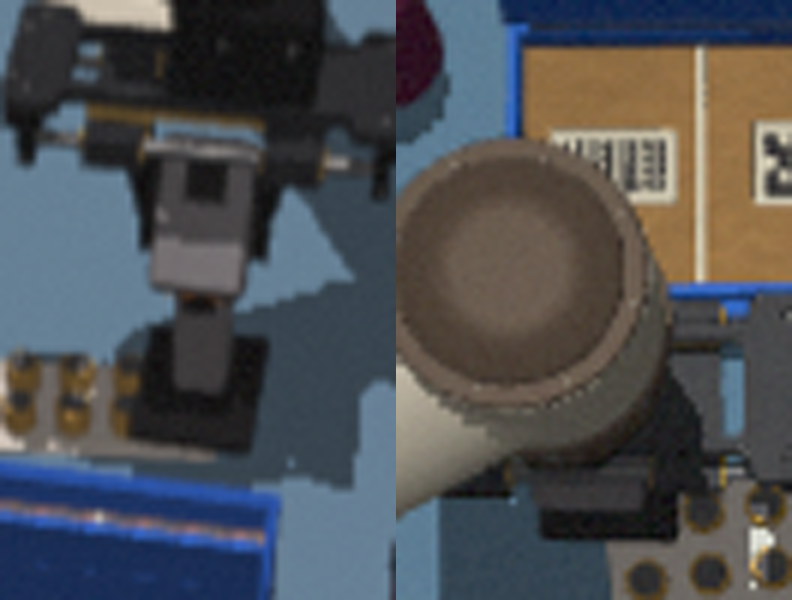

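The head's lower front edge (150–243, ~288) and the foot fall within 1 px of the prediction, so the scanner hangs upright as modelled. I'll nudge it and hold.

```bash
for i in 1; do python3 -m creep '{"slide":[[-0.001,0,0.001],[-0.001,0,0.001],[-0.001,0,0.001],[-0.001,0,0.001],[-0.001,0,0.001],[-0.001,0,0.001],[-0.001,0,0.001],[-0.001,0,0.001],[-0.001,0,0.001],[-0.001,0,0.001],[-0.001,0,0.001],[-0.001,0,0.001]],"delta_rot":[[0,0,0],[0,0,0],[0,0,0],[0,0,0],[0,0,0],[0,0,0],[0,0,0],[0,0,0],[0,0,0],[0,0,0],[0,0,0],[0,0,0]],"claw":[0,0,0,0,0,0,0,0,0,0,0,0]}'; done
python3 -m creep '{"slide":[[0,0,0],[0,0,0],[0,0,0],[0,0,0],[0,0,0],[0,0,0],[0,0,0],[0,0,0],[0,0,0],[0,0,0]],"delta_rot":[[0,0,0],[0,0,0],[0,0,0],[0,0,0],[0,0,0],[0,0,0],[0,0,0],[0,0,0],[0,0,0],[0,0,0]],"claw":[0,0,0,0,0,0,0,0,0,0]}'
python3 -c "
from h import *
st();go([463,77,215],0);go([368.5,-284,215],-.668)"
```

```text
clock: 18.8
eef_pos: [462.7, 76.5, 166.5]
tcp_rot: [3.141, 0.002, 0.0]
contact_force: [-0.6, -0.0, -1.8]
opening: 0.525
grasp_force: 39.7
clock: 19.8
eef_pos: [462.7, 76.5, 166.5]
tcp_rot: [3.141, 0.002, 0.0]
contact_force: [0.5, 0.0, -2.2]
opening: 0.525
grasp_force: 39.7
j [ 0.511  0.174 -0.443 -0.    -0.956  1.06 ] tcp [462.7  76.5 166.5] [3.141e+00 2.000e-03 0.000e+00] F [ 0.5  0.  -2.2] op 0.525 g 39.7
slide [ 0.0002 -0.0004 -0.0485] rot [0.0009 0.0022 0.0002] clock 19.8
slide [-0.0944  0.3605 -0.048 ] rot [0.0016 0.0018 0.6682] clock 19.8
```

```bash
python3 -m creep '{"slide":[[0,0,-0.02],[0,0,-0.05],[-0.01,0.035,-0.05],[-0.02,0.075,-0.05],[-0.031,0.12,-0.05],[-0.043,0.165,-0.05],[-0.055,0.21,-0.05],[-0.067,0.255,-0.05],[-0.079,0.3,-0.05],[-0.087,0.33,-0.05],[-0.092,0.35,-0.05],[-0.0945,0.3605,-0.05]],"delta_rot":[[0,0,0],[0,0,0],[0,0,0.06],[0,0,0.13],[0,0,0.2],[0,0,0.28],[0,0,0.36],[0,0,0.44],[0,0,0.52],[0,0,0.59],[0,0,0.64],[0,0,0.668]],"claw":[0,0,0,0,0,0,0,0,0,0,0,0]}'
python3 -m creep '{"slide":[[0,0,0],[0,0,0.03],[0,0,0.06],[0,0,0.08],[0,0,0.09],[0,0,0.09],[0,0,0.09]],"delta_rot":[[0,0,0],[0,0,0],[0,0,0],[0,0,0],[0,0,0],[0,0,0],[0,0,0]],"claw":[0,0,0,0,0,0,0]}'
python3 -c "
from h import *
st();go([368.5,-284,115],-.668)"
```

```text
clock: 21.0
eef_pos: [367.7, -285.4, 216.8]
tcp_rot: [3.139, 0.001, -0.672]
contact_force: [0.2, 0.8, -2.6]
opening: 0.525
grasp_force: 39.7
clock: 21.7
eef_pos: [369.3, -284.0, 127.9]
tcp_rot: [3.14, -0.001, -0.666]
contact_force: [-0.4, 0.3, -1.7]
opening: 0.525
grasp_force: 39.7
j [-0.304  0.215 -0.507  0.003 -0.85   1.207] tcp [ 369.3 -284.   127.9] [ 3.14e+00 -1.00e-03 -6.66e-01] F [-0.4  0.3 -1.7] op 0.525 g 39.7
slide [-0.0006  0.0005  0.0129] rot [ 0.0018 -0.0006  0.0017] clock 21.7
```

```bash
python3 -m creep '{"slide":[[0,0,0.005],[0,0,0.009],[0,0,0.011],[0,0,0.0125],[0,0,0.0125],[0,0,0.0125]],"delta_rot":[[0,0,0],[0,0,0],[0,0,0],[0,0,0],[0,0,0],[0,0,0]],"claw":[0,0,0,0,0,0]}'
python3 -c "
from h import *
st()"
```

```text
clock: 22.3
eef_pos: [368.2, -284.1, 115.1]
tcp_rot: [3.14, 0.001, -0.668]
contact_force: [-1.0, 2.5, 4.3]
opening: 0.526
grasp_force: 39.7
j [-0.305  0.232 -0.524  0.002 -0.817  1.207] tcp [ 368.2 -284.1  115.1] [ 3.14e+00  1.00e-03 -6.68e-01] F [-1.   2.5  4.3] op 0.526 g 39.7
```

Contact with the pad is felt (+4 N). I'll release and rise straight up.

```bash
python3 -m creep '{"slide":[[0,0,0],[0,0,0],[0,0,0],[0,0,0],[0,0,0],[0,0,0],[0,0,-0.03],[0,0,-0.06],[0,0,-0.1],[0,0,-0.14],[0,0,-0.17],[0,0,-0.17]],"delta_rot":[[0,0,0],[0,0,0],[0,0,0],[0,0,0],[0,0,0],[0,0,0],[0,0,0],[0,0,0],[0,0,0],[0,0,0],[0,0,0],[0,0,0]],"claw":[1,1,1,1,1,1,1,1,1,1,1,1]}'
python3 - <<'E'
from h import *
st()
t=cams.get_image('scene');np.save('end.npy',t)
a=np.load('scene.npy')
# compare scanner, with bounding predictions; object shift by template matching vs. start
def shift(x0,y0,x1,y1):
    T=a[y0:y1,x0:x1];S=t[y0-12:y1+12,x0-12:x1+12];r=cv2.matchTemplate(S,T,cv2.TM_CCOEFF_NORMED);_,m,_,l=cv2.minMaxLoc(r);return round(m,3),np.array(l)-12
for n,b in dict(scanner=(165,140,212,192),opener=(347,192,370,242),bottle=(307,225,334,283),tub=(202,230,229,264),tray=(248,194,292,210)).items():print(n,shift(*b))
E
```

```text
clock: 23.5
eef_pos: [370.7, -285.1, 289.4]
tcp_rot: [-3.141, -0.009, -0.667]
contact_force: [-0.0, -0.2, 0.2]
opening: 1.001
grasp_force: 0.0
j [-0.305  0.062 -0.249  0.003 -1.251  1.207] tcp [ 370.7 -285.1  289.4] [-3.141 -0.009 -0.667] F [-0.  -0.2  0.2] op 1.001 g 0.0
scanner (0.831, array([0, 0]))
opener (0.992, array([0, 0]))
bottle (0.999, array([0, 0]))
tub (0.953, array([0, 0]))
tray (0.999, array([0, 0]))
```

```bash
python3 -c "
from station import ctrl
print(ctrl.close_job())"
```

```text
the job is handed in; nothing more can be done
None
```

I handed the job in at about 23.5 s, with no verdict returned: the lid was prised open with the opener and the opener laid back flat, then the barcode label scanned for over a second from about 155 mm and the scanner stood back on its pad, with the bottle, tub and tray unmoved in the final picture.

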